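# Slide a tall valve into the test nest and shut the clamp arm

### The job

Put the tall brass valve into the leak-test nest without picking it up: push it low, at its foot, so that it slides across the bench standing upright, until it is fully home against both faces of the V-block. Then push the swing arm shut behind it and take your hand away. Push gently, never squeeze or lift the valve, and do not disturb the other things on the bench.

Things in the scene. Friction and masses are not known exactly. Their poses are not given: they have to be found in the camera images.
- valve: Tall brass valve standing loose, 192 mm high, 0.5 to 0.85 kg; sliding it takes 2 to 7 N. Round foot 52 mm in diameter, 30 mm high; above it a 36 mm body to 76 mm, hexagon nuts, a thin spindle and a 50 mm steel cross-bar at 183 mm. Centre of mass about 60 mm up; pushed above about 35 mm it may tip. Origin: centre of the underside, at bench height. Its yaw does not matter.
- nest: Steel V-block, 32 mm high, 134 mm wide, fixed to the bench. Origin: at bench height on the axis of a valve fully home in it. Own +x points into the V (the way the valve goes in), own y across the mouth. Two upright faces at 45 degrees to own x; mouth 80 mm wide at own x = 0, bare bench in it. A rest 38 mm high for the arm's end stands at own x -26, y +66 mm.
- gate_pivot (a point): Pivot axis of the swing arm, 24 mm above the bench, at own x -42, y -68 mm of the nest, outside the mouth. The pivot boss is 22 mm in diameter and ends 46 mm above the bench. The pivot stands on a lug, 10 mm high, that reaches from the V-block to own x -56 mm and covers own y -55 to -79 mm; a like lug on the +y side carries the rest.
- gate (a joint): Angle of the swing arm about the upright pivot, rad: 0 is shut against its stop (arm along own +y of the nest, across the mouth behind the valve); it grows anticlockwise seen from above as the arm opens; at 1.57 the arm points along own -x of the nest; up to 2.5. Light friction (under 1 N at the end); it stays where left. Shut, its pad stands 3 mm behind a seated valve.
- gate_tip (a point): Point on the middle line of the swing arm, 126 mm from the pivot axis, 24 mm above the bench. The arm is a straight bar, 12 mm thick, 15 to 33 mm above the bench, ending 136 mm from the pivot. At 68 mm from the pivot a rubber pad sticks out 7 mm on the valve's side and a nut 6 mm on the outer side.
- short_a: Bystander: a short brass valve, 90 mm high, foot 44 mm in diameter, with a side port that reaches 38 mm from the axis. Origin: centre of the underside. Leave alone.
- short_b: Bystander: another short brass valve like short_a. Leave alone.
- flask: Bystander: steel drinking flask 68 mm in diameter and 230 mm high. Origin: centre of the underside. Leave alone.
- mug: Bystander: white mug 80 mm in diameter and 90 mm high with a handle. Origin: centre of the underside. Leave alone.
- wrench: Bystander: steel wrench 200 mm long lying on the bench along its own x. Origin: under its middle. Leave alone.
- oil: Bystander: grey plastic bottle 52 mm in diameter and 130 mm high. Origin: centre of the underside. Leave alone.
- bin: Bystander: small blue open bin 110 x 150 x 60 mm with brass fittings. Origin: centre of the underside. Leave alone.
Not all that is in view belongs to the job. Leave any blue, green or orange look-alike of the valve alone.

How it is judged:
By the outcome, as a careful person would: the job done as asked, in the order asked, and still so for the second after the job is handed in, with the robot touching nothing.
It also fails if it takes over 67 s, if anything falls off the work surface, if the arm or the gripper's body presses on something with over 40 N, if the wrist force passes 120 N, or if a joint passes its speed limit or range.

### The arm

A 6-joint arm with a two-finger parallel gripper is mounted at the origin on the work surface. World frame = base frame: x ahead of the robot, y to its left, z up, the work surface at z = 0. Lengths are in m, angles in rad, forces in N, time in s.
With the tool pointing down it reaches from about 0.375 to 0.9 m from the base axis. Payload 3.1 kg.
Tool frame: the origin (TCP) lies between the finger pads; the fingertips stand 11 mm ahead of it and the grasp point (between the pads) lies 8 mm behind it; z points along the fingers, y is the line along which they close (so a half turn about z gives the same grasp; the last joint's range is limited). The gripper opens to 87 mm and grips with 3 to 60 N. Pads are 19 mm wide; open, the fingers measure 117 mm over their backs; the gripper's body (75 mm by 190 mm) begins 51 mm behind the grasp point.
Start: joints at [-1.431, 0.527, 1.433, -0, 1.181, -0.178], TCP at [0.196, -0.593, 0.234] pointing down, gripper open.
Joint ranges: [-3.08, 3.08], [-0.75, 2.2], [0.22, 2.44], [-1.43, 4.57], [0, 2.65], [-2.85, 2.85]. Speed limits (rad/s): [2.79, 2.79, 3.14, 3.14, 3.14, 3.14].

### API

Orientations are given as a unit quaternion [x, y, z, w].
In Python, from rig import robot gives the robot as it stands.
- The arm moves only by the tool move_arm, never from a script. Its argument "moves" is text: rows parted by semicolons, each of 7 numbers parted by spaces: the shift along the tool's x, y, z in units of 100 mm (1.0 is 100 mm), then the turn, a rotation vector about the tool's x, y, z in units of 90 degrees (1.0 is 90 degrees), then the opening, from 0 (shut) to 1 (fully open). A call has 1 to 12 rows; each row is the pose to reach, as a shift and turn from the pose commanded when the call began, along the tool's axes at that moment; what a row does not reach only later rows make up. A row lasts 1/10 s, in which the tool goes at most 50 mm and 8.59 degrees, less where a joint would pass 70% of its speed; a pose out of reach is approached as far as the arm can. A call with a number of a shift or a turn outside -1 to 1 is refused whole. A call with a gripper value outside its range is refused whole. The fingers move at their own pace and stop on an object; "squeeze" is the grip in N (left out, the last holds). Time passes only in rows, so rows that repeat a pose let the fingers close. It gives the time, the measured TCP pose, the force, the opening and the grip force at its end, in the units of the state.
- robot.get_obs(): the state, without advancing time (a new reading comes with each control period).
- robot.camera(name): name is "side" or "top"; returns a dict with "image" (420x560x3 uint8, red, green, blue), "intrinsics" (3x3 intrinsics, pixels), "extrinsics" (4x4, takes a point from world to camera coordinates). Camera axes: x right, y up, looking along -z (the intrinsics and any distortion apply to the point x, -y, -z); pixel columns grow to the right and rows downward; lengths in m; the calibration is good to about 2 mm. A picture is of the moment at which its call begins. There is no depth.
- robot.hand_in(): hands the job in; it is judged then, once.
The state is a dict: "time": time; "q": joint angles; "joint_velocities": joint speeds; "joint_torque": joint torques, N m; "position": TCP position; "tool_rot": TCP orientation; "ft_force": force on the tool from outside, world axes, zero at the start; "moment": the same for the moment, N m; "grip_width": finger opening in m; "grip_force": force on a finger pad.
Only numpy, scipy, OpenCV 4.12 (cv2) and the standard library are available. Lean on these libraries where they do the work, as an engineer would, in place of code of your own. Each camera call takes 0.05 s, during which the arm holds its last target. There are 200 camera calls.

## Working session

There is one attempt and no reset: what is moved stays moved. The work goes in short steps, Python scripts to look and compute and a tool call to move; the robot and the scene stay as the last step left them, time stands still between calls to the robot, and variables do not carry over. Pictures are saved under pics/ and viewed, at most 10 in all, crops included, and the job is handed in when it is done.

Besides the shell and the picture viewer there is one more tool, called after "Request:" as name(argument=value, ...), one argument or row to a line, values as JSON. move_arm: Moves the arm, as the interface text tells. Shifts and turns lie within -1 to 1; 1 stands for 100 mm of shift or 90 degrees of turn. Its arguments: {"type":"object","properties":{"moves":{"type":"string"},"squeeze":{"type":"number"}},"required":["moves"]}

```bash
ls; mkdir -p pics
cat > h.py <<'E'
import numpy as np, cv2
from rig import robot
def cam(n):
    c=robot.camera(n); return c["image"],np.array(c["intrinsics"]),np.array(c["extrinsics"])
def proj(K,E,p):
    c=E@np.r_[p,1]; u=K@np.array([c[0],-c[1],-c[2]]); return u[:2]/u[2]
def ray(K,E,uv):
    d=np.linalg.inv(K)@np.r_[uv,1]; d=np.array([d[0],-d[1],-d[2]]); R=E[:3,:3]
    return -R.T@E[:3,3], R.T@d
def onz(K,E,uv,z):
    o,d=ray(K,E,uv); return o+d*(z-o[2])/d[2]
E
python3 - <<'E'
from h import *
o=robot.get_obs(); print(o["position"],o["tool_rot"],o["time"])
for n in ("top","side"):
    im,K,E=cam(n); print(n,K.tolist(),(-E[:3,:3].T@E[:3,3]).round(3),E.round(3).tolist())
    cv2.imwrite(f"pics/{n}0.png",cv2.resize(im[...,::-1],(784,588),interpolation=cv2.INTER_CUBIC)); np.savez(f"{n}0.npz",im=im,K=K,E=E)
E
```

```text
pics
[ 0.19582793 -0.59278597  0.2325913 ] [ 9.87323280e-01  1.58718595e-01  2.24628744e-05 -1.07163021e-03] 0.0
top [[506.4259944820166, 0.0, 282.53126134354443], [0.0, 506.4259944820166, 209.6974084523873], [0.0, 0.0, 1.0]] [ 0.446 -0.018  1.454] [[-0.021, -1.0, 0.011, -0.024], [0.997, -0.02, 0.079, -0.56], [-0.079, 0.012, 0.997, -1.413], [0.0, 0.0, 0.0, 1.0]]
side [[436.87850685756985, 0.0, 289.51821142723975], [0.0, 436.87850685756985, 213.04571625421912], [0.0, 0.0, 1.0]] [-0.021  0.869  0.683] [[-0.835, -0.55, 0.024, 0.443], [0.294, -0.409, 0.864, -0.229], [-0.465, 0.729, 0.503, -0.986], [0.0, 0.0, 0.0, 1.0]]
```

View pics/top0.png

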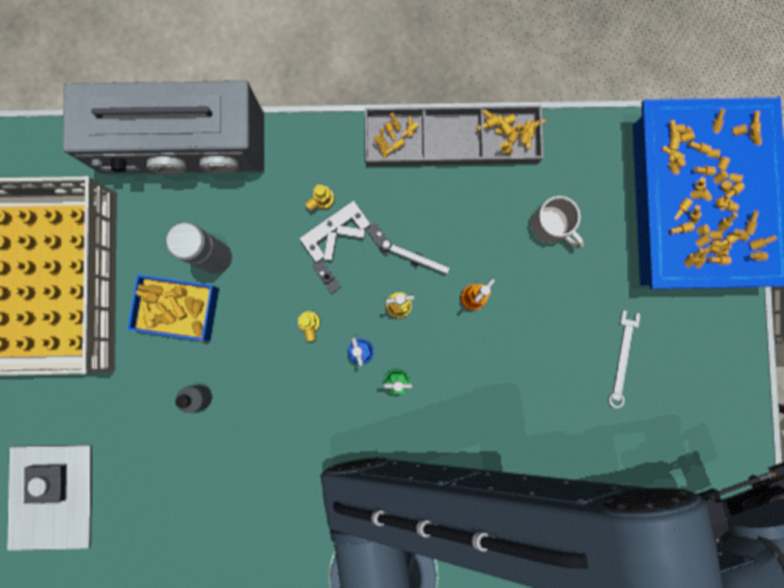

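View pics/side0.png

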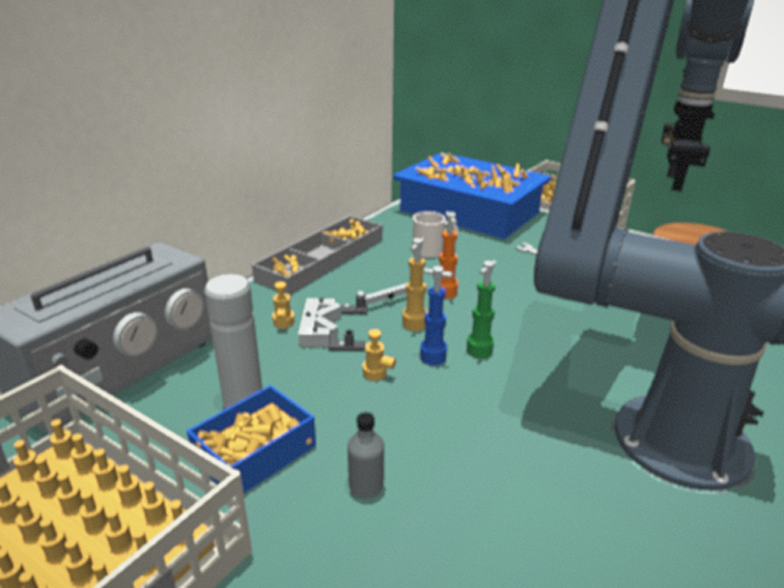

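The brass tall valve is the yellow one at about (400,303) in the top view and (415,290) in the side view. The look-alikes are orange (475,296), blue (360,350) and green (397,382). The short valves are at (320,197) and (308,325). The nest is at about (337,235) with its mouth facing lower right, the pivot at (380,235) and the arm tip at (447,270). I'll enlarge to confirm.

Run:
```python
from h import *
d=np.load("top0.npz"); im=d["im"]
cv2.imwrite("pics/c1.png",cv2.resize(im[125:237,205:355,::-1],None,fx=5.3,fy=5.3,interpolation=cv2.INTER_CUBIC))
d=np.load("side0.npz"); im=d["im"]
cv2.imwrite("pics/c2.png",cv2.resize(im[150:280,190:360,::-1],None,fx=4.6,fy=4.6,interpolation=cv2.INTER_CUBIC))
```

```text
(no output)
```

View pics/c1.png

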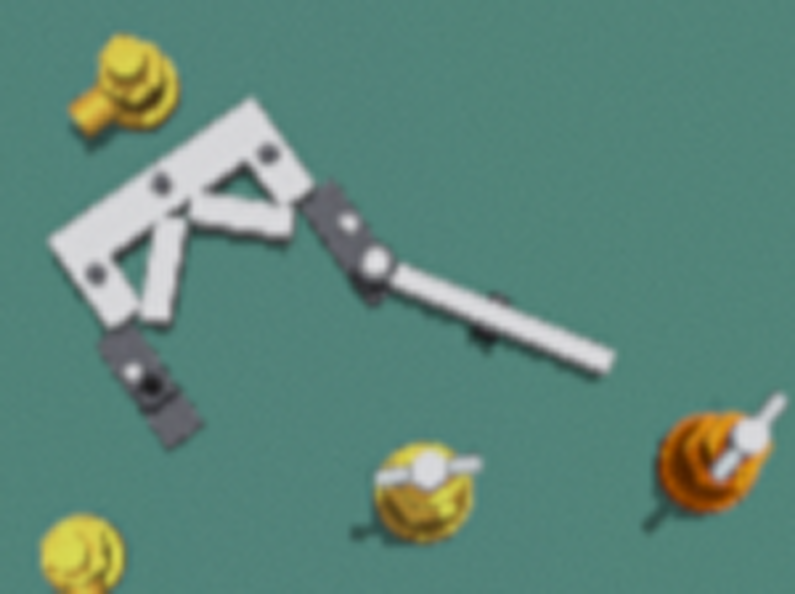

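View pics/c2.png

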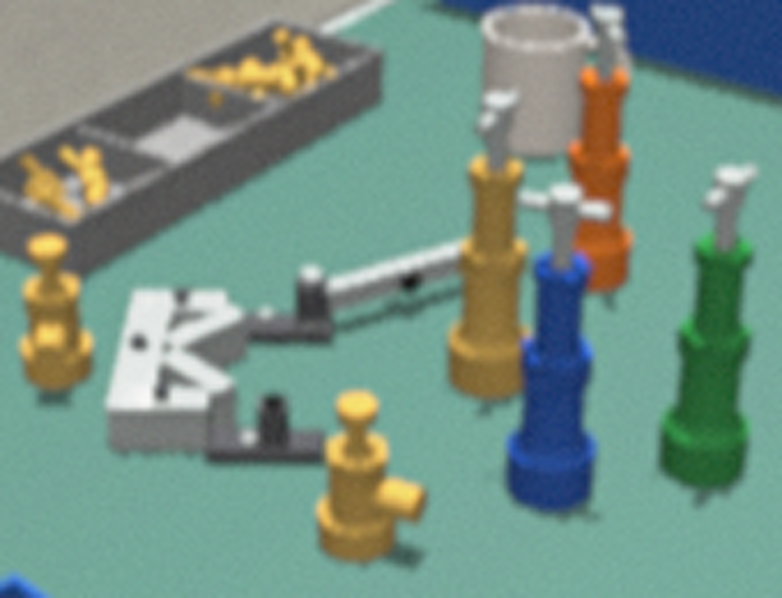

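Confirmed: the yellow brass tall valve's foot is at crop (425,495) and the orange look-alike is at (710,460). Pivot boss top is at (375,262), rest top (150,385), arm end (610,362), block back corners (252,97) and (50,240). Now positions.

Run:
```python
from h import *
d=np.load("top0.npz"); im,K,E=d["im"],d["K"],d["E"]
s=np.load("side0.npz")
f=lambda x,y,z: onz(K,E,(205+(x+.5)/5.3-.5,125+(y+.5)/5.3-.5),z)[:2]
piv=f(375,262,.046); rest=f(150,385,.038); c1=f(252,97,.032); c2=f(50,240,.032)
print("piv",piv,"rest",rest,"d",np.linalg.norm(piv-rest),"exp",np.hypot(16,134)); print("back",c1,c2,np.linalg.norm(c1-c2))
own=np.array([[-42,-68],[-26,66]])/1e3; W=np.array([piv,rest])
dy=(c2-c1); th2=np.arctan2(dy[1],dy[0])-np.pi/2
a=own[1]-own[0]; b=rest-piv; th=np.arctan2(b[1],b[0])-np.arctan2(a[1],a[0])
print("yaw",np.degrees([th,th2]))
for t in (th,th2):
  R=np.array([[np.cos(t),-np.sin(t)],[np.sin(t),np.cos(t)]]); print("nest",W.mean(0)-R@own.mean(0), "back in own",(R.T@(np.array([c1,c2])-(W.mean(0)-R@own.mean(0))).T).T)
tip=f(610,362,.033); v=tip-piv; print("armend",tip,np.linalg.norm(v),"gate",np.arctan2(v[1],v[0])-np.pi/2-th)
# valve by mask
hsv=cv2.cvtColor(im,cv2.COLOR_RGB2HSV); m=cv2.inRange(hsv,(19,90,80),(32,255,255))
n,l,st,ce=cv2.connectedComponentsWithStats(m)
for i in range(1,n):
  if st[i,4]>60 and 200<ce[i][0]<360 and 120<ce[i][1]<260: print("blob",st[i],ce[i],onz(K,E,ce[i],.02)[:2])
for x,y in ((425,495),(710,463),(140,85),(82,558)): print("foot",f(x,y,.03))
for nm,(x,y) in dict(blue=(360,350),green=(397,382)).items(): print(nm,onz(K,E,(x/1.4,y/1.4),.06))
# side foot bottom edge check
Ks,Es=s["K"],s["E"]
g=lambda x,y,z: onz(Ks,Es,(190+(x+.5)/4.6-.5,150+(y+.5)/4.6-.5),z)[:2]
print("valve side: foot-top mid",g(488,350,.03),"cross",g(500,99,.183),f(429,470,.183))
print("piv side",g(311,272,.046),"rest side",g(273,402,.038), "blue",g(552,458,.03),"green",g(705,435,.03),"short b",g(358,505,.03), "orange",g(600,258,.03))
```

```text
piv [ 0.65852491 -0.01693608] rest [0.59628282 0.10347073] d 0.13554289334727854 exp 134.9518432626987
back [0.75119457 0.04732916] [0.67576588 0.1563218 ] 0.13254766905689938
yaw [34.14492553 34.68528956]
nest [0.65498168 0.06317874] back in own [[ 0.07073158 -0.06712059]
 [ 0.06948152  0.06542118]]
nest [0.65479267 0.06343794] back in own [[ 0.07010334 -0.06810537]
 [ 0.07010334  0.06444229]]
armend [ 0.60437757 -0.14106256] 0.13542274615870506 gate -4.148875641435727
blob [218 132  21  19 252] [228.71825397 141.28174603] [0.75968651 0.11492098]
blob [276 215  18  12 158] [284.69620253 220.69620253] [ 0.52849139 -0.04082653]
blob [213 222  15  22 233] [220.30901288 231.47639485] [0.50160588 0.1417903 ]
foot [ 0.53554265 -0.04106919]
foot [ 0.5495995  -0.19318801]
foot [0.75925738 0.10745586]
foot [0.5057214  0.14131026]
blue [0.44725342 0.03703783 0.06      ]
green [ 0.38349218 -0.03412977  0.06      ]
valve side: foot-top mid [ 0.52883983 -0.0274421 ] cross [ 0.54612934 -0.05865256] [ 0.53779112 -0.04070895]
piv side [ 0.65823274 -0.01898737] rest side [0.59290216 0.1044203 ] blue [0.43682387 0.04895872] green [ 0.37643007 -0.02223628] short b [0.5002468  0.14855141] orange [ 0.53068625 -0.16886375]
```

Run:
```python
from h import *
d=np.load("top0.npz"); im,K,E=d["im"],d["K"],d["E"]
hsv=cv2.cvtColor(im,cv2.COLOR_RGB2HSV)
roi=np.zeros(im.shape[:2],np.uint8); roi[120:290,200:360]=255
for nm,lo,hi in (("orange",(5,150,60),(18,255,255)),("blue",(105,150,50),(125,255,255)),("green",(45,160,30),(75,255,255)),("brass",(19,90,50),(34,255,255))):
  m=cv2.inRange(hsv,lo,hi)&roi; m=cv2.morphologyEx(m,cv2.MORPH_CLOSE,np.ones((5,5)))
  for c in cv2.findContours(m,cv2.RETR_EXTERNAL,cv2.CHAIN_APPROX_NONE)[0]:
    if cv2.contourArea(c)<80: continue
    (u,v),r=cv2.minEnclosingCircle(c); p=onz(K,E,(u,v),.03)
    print(nm,np.round([u,v,r],1),p[:2].round(4),"bbox",cv2.boundingRect(c),"r mm",1e3*r*1.42/506)
b=np.vstack([im[125:290,235:355]])
cv2.imwrite("pics/c3.png",cv2.resize(im[195:290,235:355,::-1],None,fx=6,fy=6,interpolation=cv2.INTER_CUBIC))
```

```text
orange [337.8 211.7   9.3] [ 0.5503 -0.1911] bbox (329, 203, 19, 19) r mm 26.122813319029074
blue [257.3 250.9   9.2] [0.4448 0.038 ] bbox (249, 242, 18, 18) r mm 25.861676823009144
green [283.  271.    8.1] [ 0.3873 -0.033 ] bbox (275, 264, 17, 9) r mm 22.62558937072754
brass [221.  232.5  10.7] [0.4983 0.1388] bbox (213, 222, 16, 22) r mm 29.99645889040981
brass [284.5 217.6   9.3] [ 0.5368 -0.0403] bbox (276, 209, 18, 18) r mm 25.972955500184312
brass [227.7 142.1  10.5] [0.7553 0.1169] bbox (218, 132, 21, 19) r mm 29.42863762143101
```

View pics/c3.png

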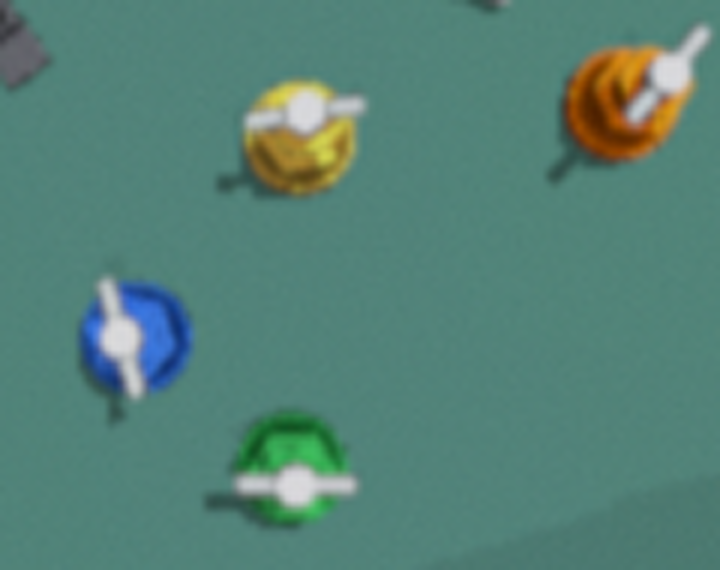

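Request:
move_arm(
  moves="0.82 -0.73 -0.13 0 0 0 0; 0.82 -0.73 -0.13 0 0 0 0; 0.82 -0.73 -0.13 0 0 0 0",
)

```text
time: 0.4
position: [0.2525, -0.4931, 0.2462]
tool_rot: [0.987, 0.16, 0.0, -0.003]
ft_force: [-0.6, -0.4, -0.3]
grip_width: 0.0705
grip_force: 0.0
```

Request:
move_arm(
  moves="0.82 -0.73 -0.13 0 0 0 0; 0.82 -0.73 -0.13 0 0 0 0; 0.82 -0.73 -0.13 0 0 0 0",
)

```text
time: 0.7
position: [0.3071, -0.3989, 0.2596]
tool_rot: [0.987, 0.16, 0.0, -0.002]
ft_force: [0.1, 0.2, -0.6]
grip_width: 0.0473
grip_force: 0.0
```

Request:
move_arm(
  moves="0.82 -0.73 -0.13 0 0 0 0; 0.82 -0.73 -0.13 0 0 0 0; 0.82 -0.73 -0.13 0 0 0 0",
)

```text
time: 1.0
position: [0.362, -0.3051, 0.2728]
tool_rot: [0.987, 0.161, 0.0, -0.001]
ft_force: [-0.1, -0.6, 0.2]
grip_width: 0.0229
grip_force: 0.0
```

Request:
move_arm(
  moves="0.82 -0.73 -0.13 0 0 0 0; 0.82 -0.73 -0.13 0 0 0 0; 0.82 -0.73 -0.13 0 0 -0.22 0; 0.82 -0.73 -0.13 0 0 -0.22 0; 0.82 -0.73 -0.13 0 0 -0.22 0; 0.82 -0.73 -0.13 0 0 -0.22 0",
)

```text
time: 1.6
position: [0.4161, -0.2145, 0.2854]
tool_rot: [0.945, 0.326, -0.0, 0.0]
ft_force: [0.5, 0.0, 0.2]
grip_width: 0.0003
grip_force: 0.0
```

Request:
move_arm(
  moves="0 0 0 0 0.28 0 0.35; 0 0 0 0 0.28 0 0.35; 0 0 0 0 0.28 0 0.35; 0 0 0 0 0.28 0 0.35; 0 0 0 0 0.28 0 0.35",
)

```text
time: 2.1
position: [0.4152, -0.2149, 0.2852]
tool_rot: [0.923, 0.316, 0.205, -0.071]
ft_force: [-0.4, 0.3, 1.2]
grip_width: 0.028
grip_force: 0.0
```

Run:
```python
from h import *
from scipy.spatial.transform import Rotation as R
o=robot.get_obs(); print(o["time"],o["position"],o["q"],o["grip_width"]); print(R.from_quat(o["tool_rot"]).as_matrix().round(3))
t,K,E=cam("top"); s,K2,E2=cam("side")
print(proj(K,E,o["position"]),proj(K2,E2,o["position"]))
cv2.imwrite("pics/g1.png",np.hstack([cv2.resize(t[90:340,180:380,::-1],None,fx=2,fy=2,interpolation=cv2.INTER_CUBIC),cv2.resize(s[50:300,230:430,::-1],None,fx=2,fy=2,interpolation=cv2.INTER_CUBIC)]))
```

```text
2.1 [ 0.41524194 -0.214867    0.28523959] [-1.00455846  0.23000535  1.86467551  0.48261293  1.1398769  -0.31957077] 0.028032643183394993
[[ 0.716  0.614  0.334]
 [ 0.555 -0.79   0.261]
 [ 0.424 -0.001 -0.906]]
[363.09783217 261.71229099] [370.73728257 129.5260908 ]
```

View pics/g1.png

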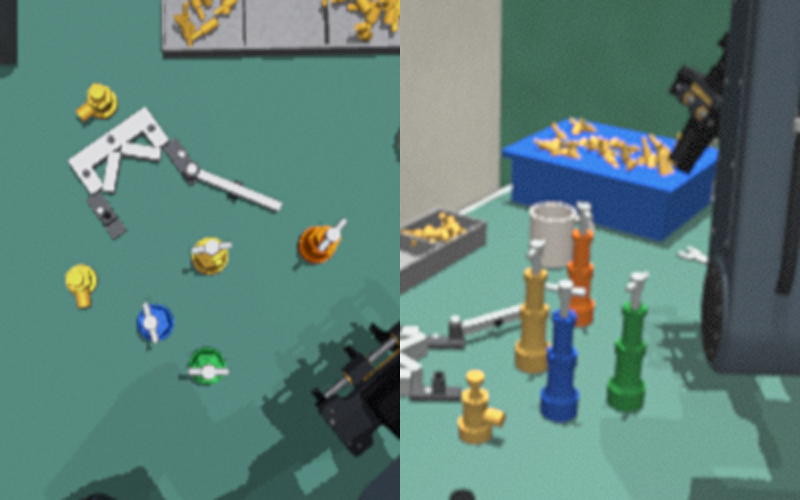

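Orange, blue and green stand about 0.15 m or less behind the valve, while the gripper body is 190 mm wide. I'll turn the tool to approach through the space between the valve and the orange look-alike, and look at the body size there.

Request:
move_arm(
  moves="0 0 0 0.174 0 -0.372 0.32; 0 0 0 0.174 0 -0.372 0.32; 0 0 0 0.174 0 -0.372 0.32; 0 0 0 0.174 0 -0.372 0.32; 0 0 0 0.174 0 -0.372 0.32; 0 0 0 0.174 0 -0.372 0.32; 0 0 0 0.174 0 -0.372 0.32",
)

```text
time: 2.9
position: [0.4164, -0.2125, 0.2856]
tool_rot: [0.774, 0.595, 0.173, -0.132]
ft_force: [-0.3, 0.9, -1.0]
grip_width: 0.0278
grip_force: 0.0
```

Request:
move_arm(
  moves="0 0 0 0 -0.056 0 0.32; 0 0 0 0 -0.056 0 0.32",
)

```text
time: 3.1
position: [0.416, -0.2117, 0.2863]
tool_rot: [0.78, 0.6, 0.139, -0.106]
ft_force: [-0.3, 0.7, 0.7]
grip_width: 0.0279
grip_force: 0.0
```

```bash
cat >> h.py <<'E'
from scipy.spatial.transform import Rotation as Rot
def st(target=None):
    o=robot.get_obs(); R=Rot.from_quat(o["tool_rot"]).as_matrix(); x,z=R[:,0],R[:,2]
    print("t",round(o["time"],2),"p",np.round(o["position"],4),"yaw",round(np.degrees(np.arctan2(x[1],x[0])),1),"tilt",round(np.degrees(np.arccos(-z[2])),1),"roll",round(np.degrees(np.arcsin(R[2,1])),2),"w",round(o["grip_width"],4),"F",np.round(o["ft_force"],1))
    if target is not None: print("shift units",(R.T@(np.array(target)-o["position"])*10).round(3))
    return o,R
E
python3 - <<'E'
from h import *
o,R=st([.5255,-.082,.26]); print(o["q"].round(2))
E
```

```text
t 3.1 p [ 0.416  -0.2117  0.2863] yaw 75.2 tilt 20.1 roll 0.11 w 0.0279 F [-0.3  0.7  0.7]
shift units [1.35  0.725 0.776]
[-0.9   0.31  1.7   0.29  1.35 -0.73]
```

Request:
move_arm(
  moves="0.68 0.36 0.39 0 0 0 0.32; 0.68 0.36 0.39 0 0 0 0.32; 0.68 0.36 0.39 0 0 0 0.32",
)

```text
time: 3.4
position: [0.4713, -0.1446, 0.2721]
tool_rot: [0.78, 0.601, 0.14, -0.108]
ft_force: [-0.4, 0.2, 0.8]
grip_width: 0.028
grip_force: 0.0
```

Request:
move_arm(
  moves="0.67 0.36 0.39 0 0 0 0.32; 0.67 0.36 0.39 0 0 0 0.32; 0.67 0.36 0.39 0 0 0 0.32",
)

```text
time: 3.7
position: [0.5259, -0.0811, 0.2584]
tool_rot: [0.78, 0.601, 0.139, -0.107]
ft_force: [-0.0, -0.0, -0.0]
grip_width: 0.0278
grip_force: 0.0
```

Run:
```python
from h import *
o,R=st()
t,K,E=cam("top"); s,K2,E2=cam("side")
np.savez("g2.npz",t=t,s=s)
p=o["position"]
for k in (0,.011,-.059,-.1,-.15,-.2): print(k,proj(K,E,p+R[:,2]*k).round(),proj(K2,E2,p+R[:,2]*k).round())
cv2.imwrite("pics/g2.png",np.hstack([cv2.resize(t[110:310,220:380,::-1],None,fx=2.5,fy=2.5,interpolation=cv2.INTER_CUBIC),cv2.resize(s[30:230,250:410,::-1],None,fx=2.5,fy=2.5,interpolation=cv2.INTER_CUBIC)]))
```

```text
t 3.7 p [ 0.5259 -0.0811  0.2584] yaw 75.2 tilt 20.2 roll 0.02 w 0.0278 F [-0. -0. -0.]
0 [303. 216.] [310. 144.]
0.011 [301. 216.] [309. 148.]
-0.059 [313. 216.] [317. 123.]
-0.1 [321. 216.] [322. 107.]
-0.15 [331. 217.] [327.  88.]
-0.2 [342. 217.] [333.  68.]
```

View pics/g2.png

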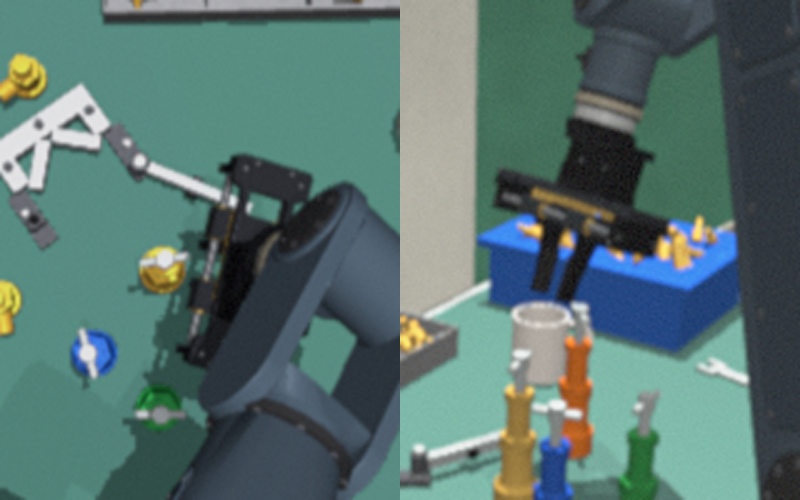

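The wide part of the gripper is only a thin beam, 59 to about 97 mm behind the TCP; above it the body is narrower. A 62° yaw therefore clears orange and green. Turning to that.

Request:
move_arm(
  moves="0 0 0 -0.05 0 0.138 0.32; 0 0 0 -0.05 0 0.138 0.32; 0 0 0 -0.05 0 0.138 0.32",
)

```text
time: 4.1
position: [0.5237, -0.0846, 0.2591]
tool_rot: [0.845, 0.505, 0.15, -0.09]
ft_force: [0.6, -0.4, -0.1]
grip_width: 0.0279
grip_force: 0.0
```

Run:
```python
from h import *
st([.5164,-.0787,.160])
```

```text
t 4.1 p [ 0.5237 -0.0846  0.2591] yaw 61.7 tilt 20.1 roll -0.01 w 0.0279 F [ 0.6 -0.4 -0.1]
shift units [-0.325 -0.093  0.937]
```

Request:
move_arm(
  moves="-0.11 -0.03 0.31 0 0 0 0.32; -0.22 -0.06 0.62 0 0 0 0.32; -0.325 -0.09 0.93 0 0 0 0.32; -0.325 -0.09 0.93 0 0 0 0.32; -0.325 -0.09 0.93 0 0 0 0.32",
)

```text
time: 4.6
position: [0.5182, -0.079, 0.1606]
tool_rot: [0.845, 0.506, 0.15, -0.09]
ft_force: [-0.2, -0.8, 0.4]
grip_width: 0.0276
grip_force: 0.0
```

Run:
```python
from h import *
b=np.array([-.4741,-.8805]); v=np.array([.537,-.040])
for s,z in ((.0415,.095),(.037,.024)): st([*(v+b*s),z])
t,K,E=cam("top"); cv2.imwrite("pics/g3.png",cv2.resize(t[125:285,220:380,::-1],None,fx=3.7,fy=3.7,interpolation=cv2.INTER_CUBIC))
```

```text
t 4.6 p [ 0.5182 -0.079   0.1606] yaw 61.8 tilt 20.2 roll 0.0 w 0.0276 F [-0.2 -0.8  0.4]
shift units [-0.21  -0.019  0.622]
t 4.6 p [ 0.5182 -0.079   0.1606] yaw 61.8 tilt 20.2 roll 0.0 w 0.0276 F [-0.2 -0.8  0.4]
shift units [-0.413 -0.019  1.304]
```

View pics/g3.png

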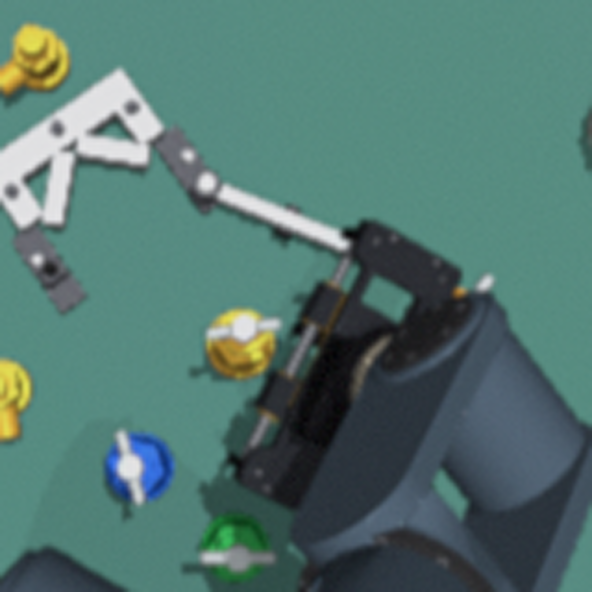

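Run:
```python
from h import *
o,R=st(); p=o["position"]; d=np.load("top0.npz"); K,E=d["K"],d["E"]
for c in ((-.0375,.095,-.097),(.0375,.095,-.097),(.0375,-.095,-.097)): print(c,((proj(K,E,p+R@c)-[220,125])*3.7).round())
b=np.array([-.4741,-.8805]); v=np.array([.537,-.040])
for s in (.0375,.034):
  P=np.r_[v+b*s,.024]
  for z in (-.059,-.078,-.097):
    ys=np.linspace(-.095,.095,60); q=np.array([P+R@(-.0375,y,z) for y in ys])
    print(s,"z",q[0,2].round(3),"orange",np.linalg.norm(q[:,:2]-[.5503,-.191],axis=1).min().round(4),"green",np.linalg.norm(q[:,:2]-[.383,-.034],axis=1).min().round(4), "front-valve",[(np.linalg.norm((P+R@(.0375,0,z))[:2]-v)).round(4),(P+R@(.0375,0,z))[2].round(3)])
```

```text
t 4.65 p [ 0.5189 -0.0792  0.1615] yaw 61.8 tilt 20.2 roll 0.15 w 0.028 F [-0.3 -0.7  0.3]
(-0.0375, 0.095, -0.097) [463. 267.]
(0.0375, 0.095, -0.097) [370. 213.]
(0.0375, -0.095, -0.097) [235. 478.]
0.0375 z 0.066 orange 0.0338 green 0.0503 front-valve [np.float64(0.0226), np.float64(0.092)]
0.0375 z 0.084 orange 0.0272 green 0.0539 front-valve [np.float64(0.0292), np.float64(0.11)]
0.0375 z 0.102 orange 0.0207 green 0.058 front-valve [np.float64(0.0357), np.float64(0.128)]
0.034 z 0.066 orange 0.0373 green 0.0487 front-valve [np.float64(0.0191), np.float64(0.092)]
0.034 z 0.084 orange 0.0307 green 0.0519 front-valve [np.float64(0.0257), np.float64(0.11)]
0.034 z 0.102 orange 0.0242 green 0.0557 front-valve [np.float64(0.0322), np.float64(0.128)]
```

Request:
move_arm(
  moves="-0.1 0 0.3 0.015 0 -0.042 0.32; -0.21 0 0.62 0.015 0 -0.042 0.32; -0.21 0 0.62 0.015 0 -0.042 0.32; -0.21 0 0.62 0.015 0 -0.042 0.32",
)

```text
time: 5.05
position: [0.5196, -0.0771, 0.0962]
tool_rot: [0.826, 0.535, 0.148, -0.094]
ft_force: [-0.3, -0.3, 0.6]
grip_width: 0.0279
grip_force: 0.0
```

Run:
```python
from h import *
o,R=st(); y=R[:2,0]/np.linalg.norm(R[:2,0]); v=np.array([.537,-.040])
st([*(v-y*.038),.024])
```

```text
t 5.05 p [ 0.5196 -0.0771  0.0962] yaw 65.9 tilt 20.2 roll 0.14 w 0.0279 F [-0.3 -0.3  0.6]
t 5.05 p [ 0.5196 -0.0771  0.0962] yaw 65.9 tilt 20.2 roll 0.14 w 0.0279 F [-0.3 -0.3  0.6]
shift units [-0.221  0.006  0.688]
```

Request:
move_arm(
  moves="-0.07 0 0.23 0 0 0 0.32; -0.15 0 0.46 0 0 0 0.32; -0.22 0.01 0.69 0 0 0 0.32; -0.22 0.01 0.69 0 0 0 0.32; -0.22 0.01 0.69 0 0 0 0.32",
)

```text
time: 5.55
position: [0.5222, -0.0747, 0.0243]
tool_rot: [0.826, 0.535, 0.148, -0.094]
ft_force: [0.1, -0.6, -0.2]
grip_width: 0.0278
grip_force: 0.0
```

```bash
cat >> h.py <<'E'
def brass():
    im,K,E=cam("top"); hsv=cv2.cvtColor(im,cv2.COLOR_RGB2HSV); m=cv2.inRange(hsv,(19,90,50),(34,255,255))
    m=cv2.morphologyEx(m,cv2.MORPH_CLOSE,np.ones((5,5))); m[:120]=0; m[290:]=0; m[:,:200]=0; m[:,360:]=0
    for c in cv2.findContours(m,cv2.RETR_EXTERNAL,cv2.CHAIN_APPROX_NONE)[0]:
        if cv2.contourArea(c)>60:
            (u,v),r=cv2.minEnclosingCircle(c); print("brass",np.round([u,v,r],1),onz(K,E,(u,v),.03)[:2].round(4))
    return im
NEST=np.array([.655,.0633]); TH=np.radians(34.4)
def own(p):
    c,s=np.cos(TH),np.sin(TH); d=np.array(p[:2])-NEST; return (np.array([c*d[0]+s*d[1],-s*d[0]+c*d[1]])*1e3).round(1)
E
python3 - <<'E'
from h import *
o,R=st(); brass(); f=R[:2,0]/np.linalg.norm(R[:2,0])
print("cradled valve would be",o["position"][:2]+f*.0348, own(o["position"][:2]+f*.0348))
E
```

```text
t 5.55 p [ 0.5222 -0.0747  0.0243] yaw 65.9 tilt 20.2 roll 0.21 w 0.0278 F [ 0.1 -0.6 -0.2]
brass [221.  232.5  10.7] [0.4983 0.1388]
brass [227.7 142.1  10.5] [0.7553 0.1169]
cradled valve would be [ 0.53636282 -0.04294037] [-157.9  -20.6]
```

Request:
move_arm(
  moves="0.02 0 0.007 0 0 0 0.32; 0.05 0.01 0.018 0 0 0 0.32; 0.09 0.02 0.033 0 0 0 0.32; 0.13 0.035 0.048 0 0 0 0.32; 0.175 0.05 0.064 0 0 0 0.32; 0.22 0.065 0.081 0 0 0 0.32; 0.265 0.08 0.097 0 0 0 0.32; 0.31 0.095 0.114 0 0 0 0.32; 0.355 0.11 0.13 0 0 0 0.32; 0.40 0.125 0.147 0 0 0 0.32; 0.43 0.135 0.158 0 0 0 0.32; 0.45 0.14 0.165 0 0 0 0.32",
)

```text
time: 6.8
position: [0.5533, -0.0366, 0.0235]
tool_rot: [0.826, 0.536, 0.147, -0.094]
ft_force: [-4.2, -4.6, 4.3]
grip_width: 0.0276
grip_force: 3.2
```

Run:
```python
from h import *
o,R=st(); im=brass(); f=R[:2,0]/np.linalg.norm(R[:2,0]); c=o["position"][:2]+f*.0348
print("cradled valve",c, own(c))
s,_,_=cam("side")
cv2.imwrite("pics/g4.png",np.hstack([cv2.resize(im[125:285,205:365,::-1],None,fx=2.5,fy=2.5,interpolation=cv2.INTER_CUBIC),cv2.resize(s[130:290,200:360,::-1],None,fx=2.5,fy=2.5,interpolation=cv2.INTER_CUBIC)]))
```

```text
t 6.8 p [ 0.5533 -0.0366  0.0235] yaw 66.0 tilt 20.1 roll 0.13 w 0.0276 F [-4.2 -4.6  4.3]
brass [219.  229.    7.6] [0.5082 0.1443]
brass [227.7 142.1  10.5] [0.7553 0.1169]
cradled valve [ 0.56751927 -0.00477018] [-110.6   -6.7]
```

View pics/g4.png

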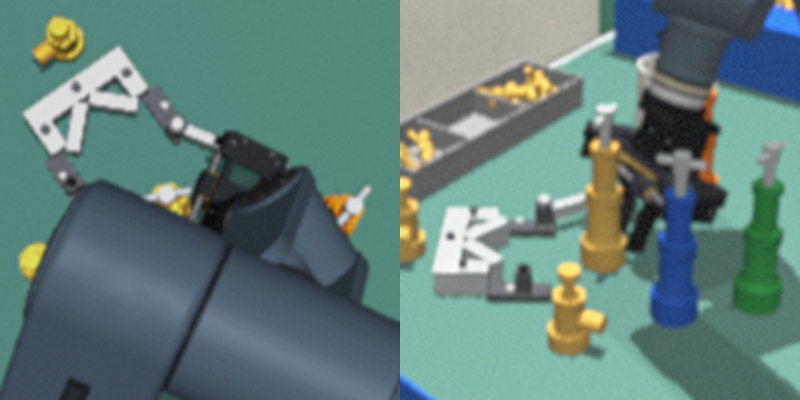

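The valve slid upright (side view: foot at about (605,260), ahead of the gripper) and nothing else was touched. Next leg: push along the nest axis while swinging the tool yaw around the valve axis.

```bash
cat >> h.py <<'E'
def world(q):
    c,s=np.cos(TH),np.sin(TH); return NEST+np.array([c*q[0]-s*q[1],s*q[0]+c*q[1]])/1e3
def plan(c1,yaw1,n=12,z=None,off=.0348):
    o,R=st(); p=o["position"]; f=R[:2,0]/np.linalg.norm(R[:2,0]); y0=np.arctan2(f[1],f[0]); c0=p[:2]+f*off; c1=world(c1); y1=np.radians(yaw1)
    print("c0",own(c0)); z=p[2] if z is None else z
    for k in range(1,n+1):
        a=k/n; a=a*a*(3-2*a)*.4+a*.6; y=y0+a*(y1-y0); c=c0+a*(c1-c0)
        P=np.r_[c-off*np.array([np.cos(y),np.sin(y)]),p[2]+a*(z-p[2])]
        print((R.T@(P-p)*10).round(3),(R.T@np.array([0,0,y-y0])/(np.pi/2)).round(3))
E
python3 -c "
from h import *
plan((-60,-1),48,12,.024)"
```

```text
t 6.9 p [ 0.5535 -0.0364  0.0235] yaw 65.9 tilt 20.1 roll 0.13 w 0.028 F [-2.6 -4.   4.2]
c0 [-110.4   -6.7]
[0.025 0.006 0.009] [-0.004 -0.     0.011]
[0.056 0.014 0.02 ] [-0.009 -0.     0.024]
[0.093 0.022 0.033] [-0.015 -0.     0.04 ]
[0.133 0.032 0.047] [-0.021 -0.     0.057]
[0.176 0.042 0.062] [-0.027 -0.     0.075]
[0.221 0.053 0.078] [-0.034 -0.     0.094]
[0.266 0.064 0.094] [-0.041 -0.     0.112]
[0.31  0.074 0.11 ] [-0.048 -0.     0.13 ]
[0.351 0.084 0.124] [-0.054 -0.     0.147]
[0.389 0.093 0.138] [-0.06  -0.     0.163]
[0.423 0.101 0.15 ] [-0.065 -0.     0.176]
[0.449 0.107 0.159] [-0.069 -0.     0.187]
```

Request:
move_arm(
  moves="0.025 0.006 0.009 -0.004 0 0.011 0.32; 0.056 0.014 0.02 -0.009 0 0.024 0.32; 0.093 0.022 0.033 -0.015 0 0.04 0.32; 0.133 0.032 0.047 -0.021 0 0.057 0.32; 0.176 0.042 0.062 -0.027 0 0.075 0.32; 0.221 0.053 0.078 -0.034 0 0.094 0.32; 0.266 0.064 0.094 -0.041 0 0.112 0.32; 0.31 0.074 0.11 -0.048 0 0.13 0.32; 0.351 0.084 0.124 -0.054 0 0.147 0.32; 0.389 0.093 0.138 -0.06 0 0.163 0.32; 0.423 0.101 0.15 -0.065 0 0.176 0.32; 0.449 0.107 0.159 -0.069 0 0.187 0.32",
)

```text
time: 8.1
position: [0.5819, 0.0032, 0.0234]
tool_rot: [0.9, 0.399, 0.16, -0.071]
ft_force: [-4.5, -4.0, 2.1]
grip_width: 0.0278
grip_force: 2.9
```

```bash
cat >> h.py <<'E'
def sidevalve():
    # brass blob of the tall valve in the side view: bottom edge of the foot -> front rim on the bench
    im,K,E=cam("side"); hsv=cv2.cvtColor(im,cv2.COLOR_RGB2HSV); m=cv2.inRange(hsv,(12,100,60),(26,255,255))
    n,l,s,c=cv2.connectedComponentsWithStats(m)
    C=-E[:3,:3].T@E[:3,3]
    for i in range(1,n):
        x,y,w,h,a=s[i]
        if a>350 and 200<c[i][0]<380 and 120<c[i][1]<280:
            xs=np.where(l[y+h-8]==i)[0]; p=onz(K,E,(xs.mean(),y+h-.5),0)[:2]; d=p-C[:2]; d/=np.linalg.norm(d)
            print("side blob",s[i],"axis est",(p+d*.026).round(4),own(p+d*.026))
E
python3 -c "
from h import *
sidevalve(); plan((-6,0),38,12,.024)"
```

```text
side blob [ 255  186   27   86 1106] axis est [0.5103 0.1366] [-78.  142.2]
t 8.15 p [0.5821 0.0036 0.0234] yaw 47.9 tilt 20.2 roll 0.04 w 0.0276 F [-2.1 -3.   2.5]
c0 [-60.1  -0. ]
[0.029 0.004 0.01 ] [-0.002 -0.     0.006]
[0.064 0.009 0.023] [-0.005 -0.     0.013]
[0.106 0.014 0.037] [-0.008 -0.     0.022]
[0.151 0.02  0.054] [-0.011 -0.     0.031]
[0.199 0.026 0.071] [-0.015 -0.     0.041]
[0.249 0.033 0.088] [-0.019 -0.     0.051]
[0.299 0.039 0.106] [-0.023 -0.     0.062]
[0.347 0.046 0.123] [-0.026 -0.     0.072]
[0.393 0.052 0.139] [-0.03  -0.     0.081]
[0.435 0.057 0.154] [-0.033 -0.     0.09 ]
[0.471 0.062 0.167] [-0.036 -0.     0.097]
[0.5   0.066 0.177] [-0.038 -0.     0.103]
```

Request:
move_arm(
  moves="0.029 0.004 0.01 -0.002 0 0.006 0.32; 0.064 0.009 0.023 -0.005 0 0.013 0.32; 0.106 0.014 0.037 -0.008 0 0.022 0.32; 0.151 0.02 0.054 -0.011 0 0.031 0.32; 0.199 0.026 0.071 -0.015 0 0.041 0.32; 0.249 0.033 0.088 -0.019 0 0.051 0.32; 0.299 0.039 0.106 -0.023 0 0.062 0.32; 0.347 0.046 0.123 -0.026 0 0.072 0.32; 0.393 0.052 0.139 -0.03 0 0.081 0.32; 0.435 0.057 0.154 -0.033 0 0.09 0.32; 0.471 0.062 0.167 -0.036 0 0.097 0.32; 0.5 0.066 0.177 -0.038 0 0.103 0.32",
)

```text
time: 9.35
position: [0.623, 0.0382, 0.0236]
tool_rot: [0.931, 0.321, 0.166, -0.056]
ft_force: [-4.5, -2.5, 0.6]
grip_width: 0.028
grip_force: 2.4
```

```bash
python3 -c "
from h import *
sidevalve(); plan((4,0),36,10,.024)"
```

```text
side blob [235 186  20  54 578] axis est [0.6421 0.0524] [-16.8  -1.7]
side blob [259 235  23  37 495] axis est [0.5103 0.1366] [-78.  142.2]
t 9.4 p [0.6235 0.0384 0.0237] yaw 38.0 tilt 20.2 roll 0.09 w 0.0282 F [-2.6 -1.1  0.2]
c0 [-5.3 -0.6]
[ 0.006 -0.001  0.002] [-0.001 -0.     0.001]
[ 0.014 -0.002  0.005] [-0.001 -0.     0.003]
[ 0.024 -0.003  0.008] [-0.002 -0.     0.006]
[ 0.034 -0.005  0.011] [-0.003 -0.     0.008]
[ 0.044 -0.006  0.015] [-0.004 -0.     0.01 ]
[ 0.055 -0.008  0.018] [-0.005 -0.     0.013]
[ 0.065 -0.009  0.022] [-0.006 -0.     0.015]
[ 0.074 -0.01   0.025] [-0.006 -0.     0.018]
[ 0.082 -0.011  0.028] [-0.007 -0.     0.019]
[ 0.089 -0.012  0.03 ] [-0.008 -0.     0.021]
```

Request:
move_arm(
  moves="0.01 0 0.004 0 0 0 0.32; 0.02 0 0.007 0 0 0 0.32; 0.03 0 0.011 0 0 0 0.32; 0.04 0 0.015 0 0 0 0.32; 0.05 0 0.018 0 0 0 0.32",
)

```text
time: 9.9
position: [0.6274, 0.041, 0.0238]
tool_rot: [0.931, 0.321, 0.166, -0.056]
ft_force: [-2.8, -2.2, 0.1]
grip_width: 0.0277
grip_force: 2.2
```

Request:
move_arm(
  moves="0.01 0 0.004 0 0 0 0.32; 0.02 0 0.007 0 0 0 0.32",
)

```text
time: 10.1
position: [0.6287, 0.042, 0.0236]
tool_rot: [0.931, 0.321, 0.166, -0.056]
ft_force: [-6.0, -6.1, 0.9]
grip_width: 0.028
grip_force: 4.3
```

```bash
python3 -c "
from h import *
sidevalve(); o,R=st(); f=R[:2,0]/np.linalg.norm(R[:2,0]); print(own(o['position'][:2]+f*.0348))"
```

```text
side blob [233 186  20  53 558] axis est [0.6487 0.0509] [-12.2  -6.7]
side blob [259 235  24  37 496] axis est [0.5103 0.1366] [-78.  142.2]
t 10.15 p [0.6287 0.0419 0.0236] yaw 38.1 tilt 20.1 roll 0.13 w 0.0278 F [-5.4 -5.1  0.7]
[ 0.9 -0.5]
```

Request:
move_arm(
  moves="0.005 0 0.002 0 0 0 0.32; 0.01 0 0.004 0 0 0 0.32",
)

```text
time: 10.35
position: [0.6288, 0.0421, 0.0235]
tool_rot: [0.931, 0.321, 0.165, -0.056]
ft_force: [-8.2, -8.2, 2.3]
grip_width: 0.0278
grip_force: 5.3
```

Request:
move_arm(
  moves="0.005 0 0.002 0 0 0 0.32; 0.01 0 0.004 0 0 0 0.32",
)

```text
time: 10.55
position: [0.629, 0.0424, 0.0234]
tool_rot: [0.931, 0.321, 0.165, -0.056]
ft_force: [-10.9, -10.0, 4.9]
grip_width: 0.028
grip_force: 6.9
```

```bash
python3 -c "
from h import *
o,R=st(); f=R[:2,0]/np.linalg.norm(R[:2,0]); print(own(o['position'][:2]+f*.0348)); F=o['ft_force']; print('own F',own(NEST+F[:2]/1e3))"
```

```text
t 10.55 p [0.629  0.0424 0.0234] yaw 38.1 tilt 20.0 roll 0.11 w 0.028 F [-10.9 -10.    4.9]
[ 1.5 -0.4]
own F [-14.6  -2.1]
```

Both faces carry the load: 14.6 N nearly straight along own −x and no further motion, so the valve is home. Retreating straight back, then up.

Request:
move_arm(
  moves="-0.03 0 -0.011 0 0 0 0.32; -0.09 0 -0.032 0 0 0 0.32; -0.16 0 -0.057 0 0 0 0.32; -0.235 0 -0.085 0 0 0 0.32; -0.235 0 -0.085 0 0 0 0; -0.1 0 -0.46 0 0 0 0; 0.035 0 -0.835 0 0 0 0; 0.035 0 -0.835 0 0 0 0",
)

```text
time: 11.35
position: [0.6145, 0.0273, 0.1085]
tool_rot: [0.93, 0.321, 0.171, -0.053]
ft_force: [0.9, 0.3, -0.2]
grip_width: 0.005
grip_force: 0.0
```

Run:
```python
from h import *
sidevalve(); brass()
plan((-100,-150),62,1,.10,0)
```

```text
side blob [233 186  18  54 539] axis est [0.6456 0.0549] [-12.5  -1.6]
side blob [259 235  23  37 484] axis est [0.5103 0.1366] [-78.  142.2]
brass [221.  232.5  10.7] [0.4983 0.1388]
brass [247. 177.  10.] [0.654  0.0635]
brass [227.7 142.1  10.5] [0.7553 0.1169]
t 11.45 p [0.6116 0.028  0.1048] yaw 38.1 tilt 20.3 roll 0.26 w 0.0016 F [-0.5 -0.7 -0.5]
c0 [-55.7  -4.6]
[-0.519  1.423 -0.134] [ 0.092  0.001 -0.249]
```

Request:
move_arm(
  moves="-0.13 0.35 -0.04 0 0 0 0; -0.26 0.71 -0.07 0 0 0 0; -0.26 0.71 -0.07 0 0 0 0",
)

```text
time: 11.75
position: [0.6359, -0.0492, 0.1002]
tool_rot: [0.931, 0.319, 0.167, -0.054]
ft_force: [0.9, -0.2, 0.5]
grip_width: 0.0002
grip_force: 0.0
```

Request:
move_arm(
  moves="-0.13 0.35 -0.04 0.046 0 -0.125 0; -0.26 0.71 -0.07 0.092 0 -0.249 0; -0.26 0.71 -0.07 0.092 0 -0.249 0; -0.26 0.71 -0.07 0.092 0 -0.249 0; -0.26 0.71 -0.07 0.092 0 -0.249 0",
)

```text
time: 12.25
position: [0.6544, -0.1154, 0.0974]
tool_rot: [0.845, 0.505, 0.15, -0.091]
ft_force: [-0.2, -0.4, -0.2]
grip_width: 0.0004
grip_force: 0.0
```

Run:
```python
from h import *
plan((-104,-147),62,1,.028,0)
im,K,E=cam("top"); g=cv2.cvtColor(im,cv2.COLOR_RGB2HSV); m=((g[...,1]<40)&(g[...,2]>150)).astype(np.uint8)
# arm pixels: bright grey points on the plane z=.033, 85..140 mm from the pivot
piv=world((-42,-68)); ys,xs=np.nonzero(m); P=np.array([onz(K,E,(x,y),.033)[:2] for x,y in zip(xs,ys)])-piv
r=np.hypot(*P.T); k=(r>.03)&(r<.14); a=np.degrees(np.arctan2(P[k,1],P[k,0])-TH)-90
print("pivot",piv,np.histogram(a%360,bins=np.arange(0,361,5))[0][:40])
s=a%360; q=(s>100)&(s<145); print("gate deg",np.median(s[q]),q.sum(),r[k][q].max())
```

```text
t 12.25 p [ 0.6544 -0.1154  0.0974] yaw 61.7 tilt 20.2 roll -0.18 w 0.0004 F [-0.2 -0.4 -0.2]
c0 [-101.5 -147.1]
[-0.26  -0.01   0.643] [ 0.001 -0.    -0.003]
pivot [ 0.65876299 -0.01653633] [ 0  0  0  0  0  0  0  0  0  0  0  0  0  0  0  0  0  0  0  0  0  0  4 19
 25 17  2  0  0  0  0  0  0  0  0  0  0  0  0  0]
gate deg 122.28551451496315 67 0.07230422029928281
```

Request:
move_arm(
  moves="-0.09 0 0.21 0 0 0 0; -0.18 0 0.43 0 0 0 0; -0.26 -0.01 0.645 0 0 0 0; -0.26 -0.01 0.645 0 0 0 0",
)

```text
time: 12.7
position: [0.6504, -0.1152, 0.0262]
tool_rot: [0.845, 0.506, 0.148, -0.093]
ft_force: [-0.4, -0.2, 1.0]
grip_width: 0.0002
grip_force: 0.0
```

```bash
cat >> h.py <<'E'
def sweep(angs,r=95,z=.028,slack=0):
    o,R=st(); p=o["position"]; f=np.degrees(np.arctan2(R[1,0],R[0,0])-TH); print("own",own(p),"yaw own",f)
    for g in angs:
        d=np.radians(90+g); u=np.array([np.cos(d),np.sin(d)]); v=np.array([u[1],-u[0]])
        al=np.arctan2(v[1],v[0])-np.radians(f)
        off=6+(13.4 if np.cos(al)>0 else 7)*abs(np.cos(al))+15*abs(np.sin(al))-slack
        P=np.r_[world(np.array([-42,-68])+r*u-off*v),z]
        print(g,(R.T@(P-p)*10).round(3),own(P))
E
python3 -c "
from h import *
sweep([122.3,119,116,113,110,107,104,101,98,95,92,89,86,83,80,77,74,71,68])"
```

```text
t 12.7 p [ 0.6504 -0.1152  0.0262] yaw 61.8 tilt 20.2 roll -0.44 w 0.0002 F [-0.4 -0.2  1. ]
own [-104.6 -144.7] yaw own 27.376262654724158
122.3 [-0.012 -0.097 -0.023] [-110.8 -137. ]
119 [-0.026 -0.155 -0.028] [-114.8 -132.6]
116 [-0.037 -0.203 -0.031] [-118.  -128.8]
113 [-0.046 -0.247 -0.034] [-120.9 -125.4]
110 [-0.052 -0.291 -0.036] [-123.5 -121.7]
107 [-0.057 -0.337 -0.037] [-126.1 -117.9]
104 [-0.06  -0.383 -0.038] [-128.4 -114. ]
101 [-0.06  -0.429 -0.038] [-130.6 -109.9]
98 [-0.059 -0.477 -0.037] [-132.7 -105.6]
95 [-0.055 -0.524 -0.035] [-134.5 -101.2]
92 [-0.048 -0.572 -0.032] [-136.1  -96.6]
89 [-0.039 -0.62  -0.028] [-137.4  -91.9]
86 [-0.028 -0.668 -0.024] [-138.6  -87.1]
83 [-0.014 -0.715 -0.018] [-139.5  -82.2]
80 [ 0.002 -0.763 -0.012] [-140.1  -77.2]
77 [ 0.021 -0.81  -0.005] [-140.4  -72.1]
74 [ 0.043 -0.856  0.004] [-140.5  -66.9]
71 [ 0.067 -0.901  0.013] [-140.3  -61.7]
68 [ 0.094 -0.945  0.023] [-139.8  -56.5]
```

Request:
move_arm(
  moves="-0.012 -0.06 -0.023 0 0 0 0; -0.02 -0.12 -0.028 0 0 0 0; -0.03 -0.165 -0.03 0 0 0 0; -0.037 -0.203 -0.031 0 0 0 0; -0.046 -0.247 -0.034 0 0 0 0; -0.052 -0.291 -0.036 0 0 0 0; -0.057 -0.337 -0.037 0 0 0 0; -0.06 -0.383 -0.038 0 0 0 0; -0.06 -0.429 -0.038 0 0 0 0; -0.059 -0.477 -0.037 0 0 0 0; -0.055 -0.524 -0.035 0 0 0 0; -0.048 -0.572 -0.032 0 0 0 0",
)

```text
time: 13.9
position: [0.6004, -0.0962, 0.0306]
tool_rot: [0.844, 0.506, 0.15, -0.09]
ft_force: [0.1, -0.4, 0.7]
grip_width: 0.0005
grip_force: 0.4
```

```bash
python3 -c "
from h import *
sweep([92,89,86,83,80,77,74,71,68,65,62])"
```

```text
t 13.9 p [ 0.6004 -0.0962  0.0306] yaw 61.9 tilt 20.1 roll 0.06 w 0.0005 F [ 0.1 -0.4  0.7]
own [-135.1 -100.8] yaw own 27.520458701713142
92 [ 0.002 -0.041  0.028] [-136.1  -96.6]
89 [ 0.01  -0.089  0.031] [-137.4  -91.9]
86 [ 0.022 -0.137  0.035] [-138.6  -87.1]
83 [ 0.036 -0.185  0.04 ] [-139.5  -82.2]
80 [ 0.052 -0.232  0.046] [-140.1  -77.2]
77 [ 0.071 -0.279  0.053] [-140.4  -72.1]
74 [ 0.093 -0.325  0.061] [-140.5  -66.9]
71 [ 0.118 -0.37   0.07 ] [-140.3  -61.7]
68 [ 0.145 -0.414  0.08 ] [-139.8  -56.5]
65 [ 0.174 -0.457  0.091] [-139.   -51.2]
62 [ 0.206 -0.499  0.102] [-137.9  -45.9]
```

Request:
move_arm(
  moves="0.002 -0.041 0.02 0 0 0 0; 0.01 -0.089 0.028 0 0 0 0; 0.022 -0.137 0.03 0 0 0 0; 0.036 -0.185 0.034 0 0 0 0; 0.052 -0.232 0.038 0 0 0 0; 0.071 -0.279 0.045 0 0 0 0; 0.093 -0.325 0.053 0 0 0 0; 0.118 -0.37 0.06 0 0 0 0; 0.145 -0.414 0.07 0 0 0 0; 0.174 -0.457 0.08 0 0 0 0; 0.206 -0.499 0.092 0 0 0 0; 0.206 -0.499 0.092 0 0 0 0",
)

```text
time: 15.1
position: [0.5664, -0.0518, 0.029]
tool_rot: [0.844, 0.507, 0.15, -0.09]
ft_force: [-0.6, -0.0, 0.7]
grip_width: 0.0004
grip_force: 0.0
```

```bash
cat >> h.py <<'E'
def gate(lo=-5,hi=150):
    im,K,E=cam("top"); g=cv2.cvtColor(im,cv2.COLOR_RGB2HSV); m=((g[...,1]<40)&(g[...,2]>150)).astype(np.uint8)
    piv=world((-42,-68)); ys,xs=np.nonzero(m); P=np.array([onz(K,E,(x,y),.033)[:2] for x,y in zip(xs,ys)])-piv
    r=np.hypot(*P.T); a=np.degrees(np.arctan2(P[:,1],P[:,0])-TH)-90; a=(a+180)%360-180
    for r0 in (.02,.04,.06,.08,.1,.12):
        q=(a>lo)&(a<hi)&(r>r0)&(r<r0+.02); print("r",r0,q.sum(),np.median(a[q]).round(1) if q.any() else None,end="; ")
    print()
E
python3 -c "
from h import *
gate(); o,R=st(); print(own(o['position'])); sweep([62],45,slack=-12)"
```

```text
r 0.02 30 63.7; r 0.04 30 63.3; r 0.06 29 62.9; r 0.08 25 62.3; r 0.1 0 None; r 0.12 0 None; 
t 15.15 p [ 0.5667 -0.0522  0.029 ] yaw 61.9 tilt 20.2 roll -0.02 w -0.0002 F [-0.5 -0.6  0.1]
[-138.1  -45.4]
t 15.15 p [ 0.5667 -0.0522  0.029 ] yaw 61.9 tilt 20.2 roll -0.02 w -0.0002 F [-0.5 -0.6  0.1]
own [-138.1  -45.4] yaw own 27.54538713372307
62 [0.169 0.486 0.072] [-99.4 -80. ]
```

Request:
move_arm(
  moves="-0.093 0.068 -0.034 0 0 0 0; -0.093 0.068 -0.034 0 0 0 0; -0.01 0.25 0 0 0 0 0; 0.08 0.37 0.03 0 0 0 0; 0.169 0.486 0.072 0 0 0 0; 0.169 0.486 0.072 0 0 0 0",
)

```text
time: 15.75
position: [0.6209, -0.0605, 0.0283]
tool_rot: [0.844, 0.507, 0.151, -0.088]
ft_force: [-0.2, 0.1, -0.1]
grip_width: 0.0005
grip_force: 0.0
```

```bash
python3 -c "
from h import *
gate(); sweep([65,62,57,52,47,42,37,32,27,22,17,12,7,3,1,0],45)"
```

```text
r 0.02 30 63.7; r 0.04 30 63.3; r 0.06 26 62.4; r 0.08 3 60.0; r 0.1 0 None; r 0.12 0 None; 
t 15.8 p [ 0.6193 -0.0601  0.0281] yaw 62.0 tilt 20.2 roll 0.1 w 0.0004 F [-0.6  0.1  0.7]
own [-99.1 -81.6] yaw own 27.570203626916555
65 [ 0.086 -0.057  0.032] [-93.7 -72.3]
62 [ 0.098 -0.083  0.036] [-93.7 -69.4]
57 [ 0.122 -0.125  0.045] [-93.4 -64.5]
52 [ 0.151 -0.165  0.056] [-92.5 -59.5]
47 [ 0.185 -0.202  0.068] [-91.  -54.6]
42 [ 0.223 -0.236  0.082] [-89.  -49.8]
37 [ 0.265 -0.265  0.097] [-86.4 -45.1]
32 [ 0.31  -0.289  0.114] [-83.2 -40.7]
27 [ 0.355 -0.309  0.13 ] [-79.8 -36.8]
22 [ 0.381 -0.325  0.14 ] [-78.1 -34.1]
17 [ 0.41  -0.339  0.15 ] [-76.1 -31.4]
12 [ 0.441 -0.352  0.162] [-73.8 -28.8]
7 [ 0.474 -0.362  0.174] [-71.1 -26.2]
3 [ 0.502 -0.368  0.184] [-68.7 -24.3]
1 [ 0.516 -0.37   0.189] [-67.5 -23.4]
0 [ 0.524 -0.371  0.192] [-66.8 -23. ]
```

Request:
move_arm(
  moves="0.086 -0.057 0.032 0 0 0 0; 0.098 -0.083 0.036 0 0 0 0; 0.122 -0.125 0.045 0 0 0 0; 0.151 -0.165 0.056 0 0 0 0; 0.185 -0.202 0.068 0 0 0 0; 0.223 -0.236 0.082 0 0 0 0; 0.265 -0.265 0.097 0 0 0 0; 0.31 -0.289 0.114 0 0 0 0; 0.355 -0.309 0.13 0 0 0 0; 0.381 -0.325 0.14 0 0 0 0; 0.41 -0.339 0.15 0 0 0 0; 0.441 -0.352 0.162 0 0 0 0",
)

```text
time: 17.0
position: [0.6097, -0.0014, 0.028]
tool_rot: [0.844, 0.506, 0.15, -0.09]
ft_force: [-0.5, -2.4, 0.2]
grip_width: 0.0003
grip_force: 0.8
```

```bash
python3 -c "
from h import *
gate(-8,90); sweep([10,7,3,0],45); sweep([0],45,slack=-4)"
```

```text
r 0.02 10 6.8; r 0.04 28 12.2; r 0.06 30 13.4; r 0.08 34 13.6; r 0.1 34 13.0; r 0.12 9 13.5; 
t 17.05 p [ 0.6096 -0.0007  0.028 ] yaw 61.9 tilt 20.2 roll -0.01 w 0.0005 F [-0.7 -0.8  0.3]
own [-73.6 -27.1] yaw own 27.529309190296566
10 [0.004 0.01  0.002] [-72.8 -27.7]
7 [0.025 0.004 0.009] [-71.1 -26.2]
3 [ 0.053 -0.002  0.02 ] [-68.7 -24.3]
0 [ 0.074 -0.005  0.028] [-66.8 -23. ]
t 17.05 p [ 0.6096 -0.0007  0.028 ] yaw 61.9 tilt 20.2 roll -0.01 w 0.0005 F [-0.7 -0.8  0.3]
own [-73.6 -27.1] yaw own 27.529309190296566
0 [ 0.041 -0.023  0.015] [-70.8 -23. ]
```

Request:
move_arm(
  moves="0.02 0.01 0.007 0 0 0 0; 0.04 0.02 0.014 0 0 0 0; 0.06 0.03 0.021 0 0 0 0; 0.075 0.04 0.027 0 0 0 0; 0.085 0.045 0.031 0 0 0 0",
)

```text
time: 17.55
position: [0.6179, 0.0045, 0.0279]
tool_rot: [0.844, 0.507, 0.15, -0.09]
ft_force: [-2.7, -0.8, 0.2]
grip_width: 0.0003
grip_force: 1.3
```

```bash
python3 -c "
from h import *
gate(-8,90); o,R=st(); print(own(o['position']))"
```

```text
r 0.02 4 -3.8; r 0.04 31 -0.9; r 0.06 33 0.1; r 0.08 33 -0.2; r 0.1 34 -0.1; r 0.12 24 -0.1; 
t 17.6 p [0.6179 0.0045 0.0279] yaw 61.9 tilt 20.1 roll 0.01 w 0.0004 F [-2.4 -0.9  0.7]
[-63.8 -27.6]
```

Request:
move_arm(
  moves="0.01 0.005 0.004 0 0 0 0; 0.02 0.01 0.007 0 0 0 0",
)

```text
time: 17.8
position: [0.6184, 0.0052, 0.0277]
tool_rot: [0.844, 0.507, 0.149, -0.09]
ft_force: [-7.5, -5.8, 2.4]
grip_width: 0.0004
grip_force: 5.0
```

```bash
python3 -c "
from h import *
gate(-8,90); o,R=st(); print(own(o['position']))"
```

```text
r 0.02 1 -7.8; r 0.04 29 -1.0; r 0.06 33 0.1; r 0.08 33 -0.2; r 0.1 34 -0.1; r 0.12 24 -0.1; 
t 17.85 p [0.6184 0.0051 0.0277] yaw 62.0 tilt 20.0 roll -0.06 w 0.0006 F [-7.5 -5.   2.6]
[-63.1 -27.3]
```

Request:
move_arm(
  moves="-0.03 -0.015 -0.011 0 0 0 0; -0.08 -0.04 -0.03 0 0 0 0; -0.16 -0.08 -0.06 0 0 0 0; -0.28 -0.1 -0.1 0 0 0 0; -0.28 -0.1 -0.1 0 0 0 0; -0.14 -0.1 -0.48 0 0 0 0; 0 -0.1 -0.85 0 0 0 0; 0 -0.1 -0.85 0 0 0 0",
)

```text
time: 18.65
position: [0.6008, -0.0169, 0.1127]
tool_rot: [0.844, 0.507, 0.154, -0.086]
ft_force: [0.0, -0.6, -0.1]
grip_width: 0.0004
grip_force: 0.0
```

Request:
move_arm(
  moves="0.1 0 -0.4 0 0 0 0; 0.2 0 -0.8 0 0 0 0; 0.2 0.3 -0.95 0 0 0 0; 0.2 0.7 -1 0 0 0 0; 0.2 0.7 -1 0 0 0 0",
)

```text
time: 19.15
position: [0.6569, -0.0661, 0.2105]
tool_rot: [0.845, 0.506, 0.153, -0.085]
ft_force: [0.8, 0.2, -0.5]
grip_width: 0.0008
grip_force: 0.0
```

Run:
```python
from h import *
im=brass(); gate(-8,90); st(); s,_,_=cam("side")
d=np.load("top0.npz")["im"]; diff=cv2.absdiff(im,d).max(2)
for n,(x,y) in dict(short_a=(228,142),short_b=(221,232),flask=(135,172),mug=(399,155),wrench=(446,255),oil=(137,285),bin=(124,220),blue=(257,251),green=(283,271),orange=(338,212)).items(): print(n,diff[y-8:y+8,x-8:x+8].mean().round(1),end=" ")
cv2.imwrite("pics/end.png",np.hstack([cv2.resize(im[100:300,190:350,::-1],None,fx=2.5,fy=2.5,interpolation=cv2.INTER_CUBIC),cv2.resize(s[130:290,190:350,::-1],(400,500),interpolation=cv2.INTER_CUBIC)]))
```

```text
brass [221.  232.5  10.7] [0.4983 0.1388]
brass [247.1 177.1  10.1] [0.6536 0.0632]
brass [227.7 142.1  10.5] [0.7553 0.1169]
r 0.02 29 1.5; r 0.04 33 -0.2; r 0.06 34 0.3; r 0.08 34 -0.2; r 0.1 34 -0.1; r 0.12 25 0.1; 
t 19.25 p [ 0.6515 -0.0626  0.208 ] yaw 61.9 tilt 20.2 roll -0.01 w 0.0004 F [-0.8  0.6  0.4]
short_a 12.9 short_b 13.3 flask 15.2 mug 11.9 wrench 12.4 oil 6.9 bin 14.7 blue 9.7 green 87.3 orange 91.3
```

View pics/end.png

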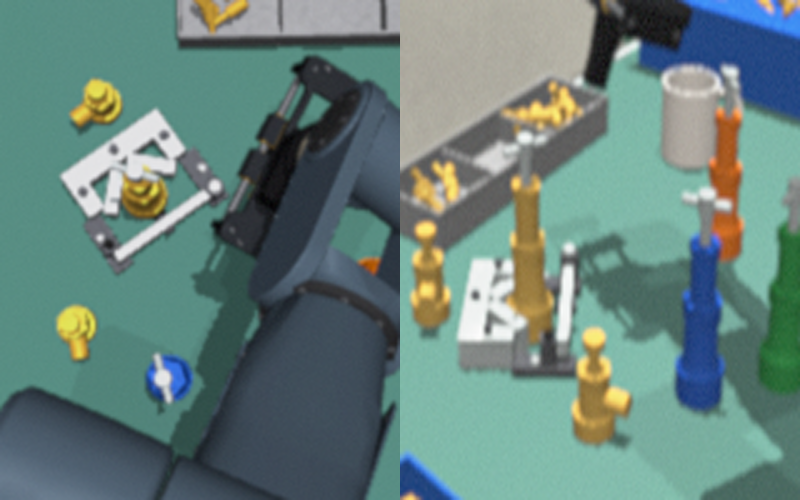

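The last picture shows the valve upright in the V (top view (143,190)), the arm shut across onto its rest (115,255), and everything else standing where it was. Green and orange differ in the pixel check only because the robot covers them in the top view. The hand is clear, so I'm handing in.

```bash
python3 -c "
from rig import robot
print(robot.hand_in())"
```

```text
the job is handed in; nothing more can be done
None
```

The brass valve is home against both V faces, the swing arm is shut behind it with the hand clear, and the job was handed in at about 19 s; no verdict was returned.

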